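Fit the cartridge to the worktop water filter

TASK

Fit the thick cartridge to the water filter on the worktop: swing the retaining arm well open, lay the cartridge in the cradle with its open socket facing the port but still clear of it, and let go. Then push the cartridge along the cradle until it is fully home on the port, and swing the retaining arm closed across its back end. Leave the slim cartridge, the glass and the salt shaker where they stand.

Things in the scene. Friction and masses are not known exactly. Their poses are not given: they have to be found in the camera images.
- filter_stand: worktop water filter, fixed. +x: direction in which a cartridge is pushed onto the port; +z up. Origin on the worktop, on the cradle's centre line, straight below the port's shoulder (flat front of the white housing: x 0 to 78, y -52 to 52 mm, 134 high; a thin spout on it rises to 220). The arm's hinge pillar stands at x -120, y -64 mm, 25 mm thick, 45 high
- cradle (a point): point on the floor of the cradle, on its centre line, 150 mm before the port's shoulder; axes as filter_stand. The cradle is a straight steel channel, open at its back end (x = -265 mm of filter_stand) and leading to the port; floor 30 mm above the worktop, 50 mm wide between two low lips that flare outward and rise 6 mm above the floor; 74 mm wide outside
- port_shoulder (a point): middle of the port's root on the housing's front face, 53 mm above the worktop; axes as filter_stand. From it the port, a fixed round level steel spigot 24 mm in diameter and 38 mm long, points to -x; its last 8 mm taper to 16 mm. The cartridge is fully home when its mouth touches this face
- retaining_arm (a joint): angle of the retaining arm, a steel bar swinging level about an upright hinge; stiff, stays where left (about 1 N at the knob moves it). 0 = closed: across the cradle, along the stand's +y, 4 mm behind a fully home cartridge. Grows counter-clockwise seen from above; at 1.57 it points to the stand's -x; fully open at 2.1. Bar 12 mm wide, 45 to 63 mm above the worktop
- thick_cartridge_centre (a point): centre of the thick cartridge: loose, stiff white bar lying flat, about 0.25 kg, 110 mm long along its x axis; grey collars 46 x 46 mm (12 to 14 mm long) at both ends, body 40 x 40 mm between. +x points to its open end, a round socket 28 mm in diameter, 44 mm deep; the other end is closed and flat. The centre is 23 mm above what it lies on
- retainer_hinge (a point): a point on the arm's hinge axis, 63 mm above the worktop, fixed to the stand; axes as filter_stand
- retainer_knob (a point): middle of the upright black knob near the end of the arm: 14 mm in diameter, from 62 to 95 mm above the worktop, 86 mm from the hinge axis; this point is 80 mm above the worktop
- thick_cartridge_mouth (a point): middle of the socket's mouth in the thick cartridge's open end, 55 mm along +x from its centre; axes the same
- slim_cartridge_centre (a point): centre of the slim cartridge, made alike but only 32 mm square and 110 mm long: not to be used
- tumbler: loose drinking glass, 76 mm wide, 86 mm tall, origin under its foot: bystander
- salt_shaker: loose salt shaker, 44 mm wide, 90 mm tall, origin under its foot: bystander

How it is judged:
By the outcome, as a careful person would: the job done as asked, in the order asked, and still so for the second after the job is handed in, with the robot touching nothing.
It also fails if it takes over 69 s, if anything falls off the work surface, if the arm or the gripper's body presses on something with over 40 N, if the wrist force passes 120 N, or if a joint passes its speed limit or range.

ROBOT

A 7-joint arm with a two-finger parallel gripper is mounted at the origin on a cart in front of the work surface, level with it; the furniture and walls round the work are solid. World frame = base frame: x ahead of the robot, y to its left, z up, the work surface at z = 0. Lengths are in m, angles in rad, forces in N, time in s.
With the tool pointing down it reaches from about 0.4 to 0.85 m from the base axis. Payload 10.4 kg.
Tool frame: the origin (TCP) lies at the very end of the fingers, on their centre line; the grasp point (between the pads) lies 19 mm behind it (manip.grip_depth is the distance from the TCP to the grasp point, in m); z points along the fingers, y is the direction in which the jaws open and shut (so a half turn about z gives the same grasp; the last joint's range is limited). The gripper opens to 85 mm and grips with 20 to 120 N. Pads are 22 mm wide; open, the fingers measure 114 mm over their backs; the gripper's body (76 mm by 85 mm) begins 54 mm behind the grasp point. The pads swing forward as they close: fully open they stand 13 mm farther back than shut.
Start: joints at [1.209, 0.332, -0.065, 1.46, 0.022, 1.35, -0.088], TCP at [0.208, -0.589, 0.231] pointing down, gripper open.
Joint ranges: [-2.6, 2.6], [-0.5, 2.12], [-1.47, 1.34], [0.16, 2.42], [-1.27, 4.41], [0.06, 2.06], [-2.6, 2.6]. Speed limits (rad/s): [2.22, 2.22, 2.79, 2.79, 3.14, 3.14, 3.14].

INTERFACE

Orientations are given as a unit quaternion [x, y, z, w].
In Python, from workcell import manip gives the robot as it stands.
- The arm moves only by the tool step_arm, never from a script. Its argument "motion" is a list of rows, each a list of 6 numbers: the shift along the tool's x, y, z in mm, then the turn, a rotation vector about the tool's x, y, z in degrees. A call has 1 to 20 rows; each row shifts and turns the pose as measured when the row begins, along the tool's axes as they then stand; what a row does not reach is not made up. A row lasts 1/8 s, in which the tool goes at most 62.5 mm and 10.7 degrees, less where a joint would pass 70% of its speed; a pose out of reach is approached as far as the arm can. A call with a gripper value outside its range is refused whole. "jaw" is the finger opening in mm, from 0 to 85.4, set as the call begins (left out, the last holds). The fingers move at their own pace and stop on an object; "force" is the grip in N (left out, the last holds). Time passes only in rows, so rows that do not move let the fingers close. It gives the time, the measured TCP pose, the force and the opening at its end, in the units of the state.
- manip.get_obs(): the state, without advancing time (a new reading comes with each control period).
- manip.camera(name): name is "scene" or "top" or "wrist"; returns the picture (420x560x3 uint8, blue, green, red); there is no depth.
- manip.camera_info(name): a dict with "camera_matrix" (3x3 intrinsics, pixels), "k1" (the pictures are not rectified: a ray, as slopes to the right and down, at radius r is drawn at 1 + k1 r^2 times it, then the intrinsics apply), "R" (3x3) and "t" (3): a world point X has camera coordinates R X + t. Camera axes: x right, y down, z forward; pixel columns grow to the right and rows downward; lengths in m; the calibration is good to about 2 mm. A picture is of the moment at which its call begins: read the wrist's pose just before it. camera_info takes no time and is no camera call; for the wrist camera it gives the pose at the moment of the call.
- manip.hand_in(): hands the job in, once; it reports no verdict.
The state is a dict: "clock": time; "joint_pos": joint angles; "joint_velocities": joint speeds; "tau": joint torques, N m; "position": TCP position; "ee_rot": TCP orientation; "ft_force": force on the tool from outside, world axes, zero at the start; "torque": the same for the moment, N m; "grip_width": opening from 0.0 (shut) to 1.0 (fully open).
Only numpy, scipy, OpenCV 4.12 (cv2) and the standard library are available. Lean on these libraries where they do the work, as an engineer would, in place of code of your own. Each camera call takes 0.05 s, during which the arm holds its last target.

## Working session

There is one attempt and no reset: what is moved stays moved. The work goes in short steps, Python scripts to look and compute and a tool call to move; the robot and the scene stay as the last step left them, time stands still between calls to the robot, and variables do not carry over. Pictures are saved under pics/ and viewed, and the job is handed in when it is done.

Besides the shell and the picture viewer there is one more tool, called after "Emit:" by a JSON object that holds its "method" and its "body", one argument or row to a line. step_arm: Moves the arm, as the interface text tells. Its arguments: {"type":"object","properties":{"motion":{"type":"array"},"jaw":{"type":"number"},"force":{"type":"number"}},"required":["motion"]}

```bash
mkdir -p pics; ls; python3 - <<'E'
from workcell import manip
import cv2,json
o=manip.get_obs();print({k:o[k] for k in('clock','position','ee_rot','ft_force','grip_width')},manip.grip_depth)
for n in('scene','top','wrist'):
    i=manip.camera_info(n);print(n,i)
    cv2.imwrite(f'pics/{n}0.png',manip.camera(n))
E
```

```text
pics
{'clock': 0.0, 'position': array([ 0.20753236, -0.58915117,  0.23053177]), 'ee_rot': array([ 9.85688924e-01,  1.68573009e-01, -1.63877978e-04, -6.77791697e-04]), 'ft_force': array([-0.09860687, -0.30272892,  0.26268733]), 'grip_width': 0.9968909469084454} 0.0187
scene {'camera_matrix': array([[433.46262481,   0.        , 275.49442967],
       [  0.        , 433.46262481, 208.97216991],
       [  0.        ,   0.        ,   1.        ]]), 'k1': -0.0627335257246491, 'R': array([[ 0.97877741,  0.20489541, -0.00355756],
       [ 0.13818697, -0.6727342 , -0.72686523],
       [-0.15132464,  0.71094766, -0.68677091]]), 't': array([-0.48592046,  0.01320927,  1.3837901 ])}
top {'camera_matrix': array([[416.84259533,   0.        , 278.78096194],
       [  0.        , 416.84259533, 206.81432708],
       [  0.        ,   0.        ,   1.        ]]), 'k1': -0.002745078459399381, 'R': array([[ 0.00699583, -0.99989409,  0.01276213],
       [-0.995909  , -0.00811661, -0.0899966 ],
       [ 0.09009066, -0.01208032, -0.9958603 ]]), 't': array([-0.00319843,  0.50464475,  1.09059382])}
wrist {'camera_matrix': array([[292.40637215,   0.        , 279.83105075],
       [  0.        , 292.40637215, 209.4284136 ],
       [  0.        ,   0.        ,   1.        ]]), 'k1': -0.009481911152327308, 'R': array([[ 0.33249596, -0.94310306, -0.00174845],
       [-0.89633714, -0.31658387,  0.31041002],
       [-0.29330217, -0.10164288, -0.95060116]]), 't': array([-0.62427702, -0.04054853,  0.38121265])}
```

View pics/scene0.png

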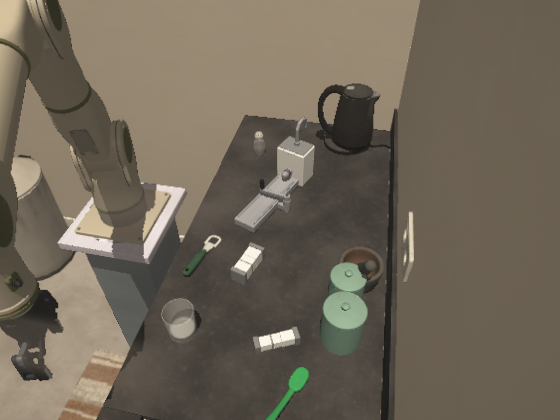

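View pics/top0.png

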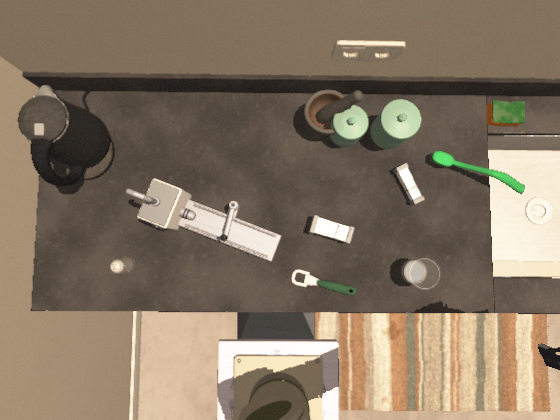

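View pics/wrist0.png

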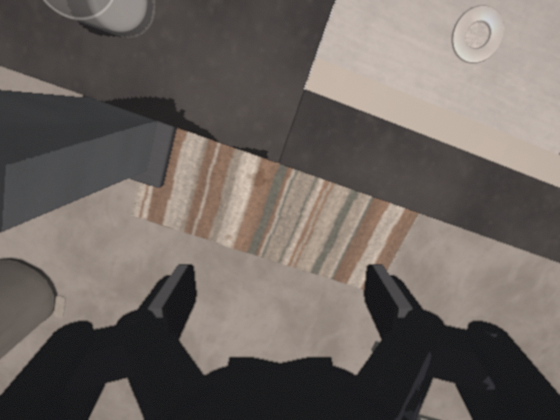

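```bash
python3 - <<'E'
import cv2
t=cv2.imread('pics/top0.png');c=t[165:275,125:365];cv2.imwrite('pics/topc.png',cv2.resize(c,None,fx=3.3,fy=3.3,interpolation=cv2.INTER_CUBIC))
t=cv2.imread('pics/scene0.png');c=t[110:290,220:330];cv2.imwrite('pics/scc.png',cv2.resize(c,None,fx=3.3,fy=3.3,interpolation=cv2.INTER_CUBIC))
E
```

```text
(no output)
```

View pics/topc.png

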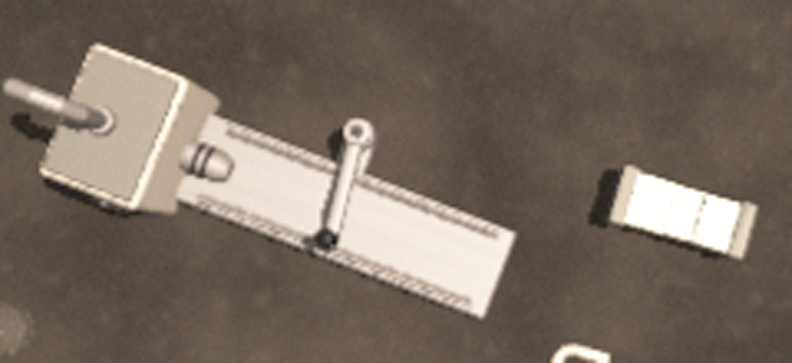

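View pics/scc.png

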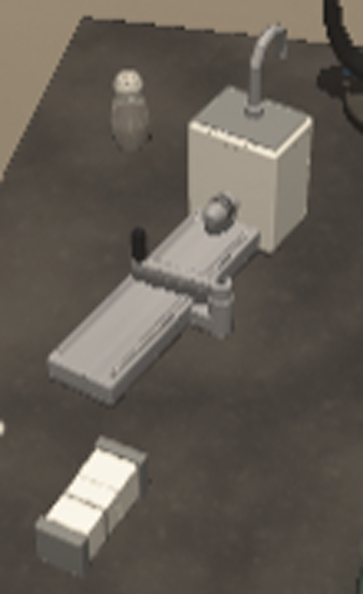

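```bash
cat > h.py <<'E'
import numpy as np,cv2
from workcell import manip
from scipy.optimize import least_squares
def proj(i,X):
    X=np.atleast_2d(X);p=X@i['R'].T+i['t'];s=p[:,:2]/p[:,2:]
    s=s*(1+i['k1']*(s**2).sum(1,keepdims=True));K=i['camera_matrix']
    return s*[K[0,0],K[1,1]]+[K[0,2],K[1,2]]
def unproj(i,uv,z):
    K=i['camera_matrix'];d=(np.array(uv,float)-[K[0,2],K[1,2]])/[K[0,0],K[1,1]];s=d.copy()
    for _ in range(10): s=d/(1+i['k1']*(s@s))
    r=i['R'].T@np.array([*s,1]);c=-i['R'].T@i['t'];return c+r*(z-c[2])/r[2]
def tf(q,P):
    P=np.atleast_2d(P);c,s=np.cos(q[2]),np.sin(q[2]);return np.c_[q[0]+c*P[:,0]-s*P[:,1],q[1]+s*P[:,0]+c*P[:,1],P[:,2]]
def fit(obs,q0):  # obs list of (info,P,uv)
    f=lambda q:np.concatenate([(proj(i,tf(q,P))[0]-uv) for i,P,uv in obs])
    r=least_squares(f,q0,loss='soft_l1',x_scale=[.1,.1,1]);return r.x,f(r.x).reshape(-1,2)
E
python3 - <<'E'
from h import *
T=manip.camera_info('top');S=manip.camera_info('scene')
c=lambda x,y:np.array([125+x/3.3-.35,165+y/3.3-.35])
d=lambda x,y:np.array([220+x/3.3-.35,110+y/3.3-.35])
obs=[(T,[-.265,-.037,.033],c(515,233)),(T,[-.265,.037,.033],c(484,317)),
(T,[0,-.052,.134],c(186,80)),(T,[0,.052,.134],c(134,213)),(T,[.078,-.052,.134],c(97,44)),(T,[.078,.052,.134],c(42,172)),
(T,[-.120,-.064,.063],c(357,130)),
(S,[0,.052,.134],d(190,123)),(S,[0,-.052,.134],d(281,155)),(S,[-.265,.037,.033],d(50,357)),(S,[-.265,-.037,.033],d(114,385)),(S,[0.078,-.052,.134],d(312,120))]
q,r=fit(obs,[.5,.3,1.2]);print(q,np.degrees(q[2]));print(r.round(1))
k=unproj(T,c(325,236),.095);print('knob',k)
h=tf(q,[-.12,-.064,.063])[0];print('hinge',h,np.hypot(*(k-h)[:2]), np.degrees(np.arctan2(k[1]-h[1],k[0]-h[0])-q[2])-90)
# cartridge top corners
L=[c(627,167),c(757,204),c(742,259),c(611,223)]
P=np.array([unproj(T,p,.046) for p in L]);print(P.round(4),P.mean(0),[np.linalg.norm(P[a]-P[a-1]) for a in range(4)])
m=(P[0]+P[3]-P[1]-P[2])/2;print('cart yaw',np.degrees(np.arctan2(m[1],m[0])))
w=c(627,167);w
for n,p,z in(('tumb',(421,272),.04),('salt',(120,266),.045),('slim',(409,184),.03)):print(n,unproj(T,p,z))
s=cv2.imread('pics/scene0.png')[235:290,220:275];cv2.imwrite('pics/s1.png',cv2.resize(s,None,fx=10,fy=10,interpolation=cv2.INTER_CUBIC))
E
```

```text
[0.48896892 0.25369189 1.21367639] 69.53853473270941
[[ 1.  -0.9]
 [ 0.4  0.1]
 [ 0.8 -0.7]
 [ 0.2 -0.6]
 [-2.3 -1.3]
 [-2.3  0.2]
 [ 0.2  0.1]
 [-1.7 -0.9]
 [-1.6 -0.5]
 [-1.4 -0. ]
 [-0.8  0.7]
 [ 0.7 -1.9]]
knob [0.42399699 0.13883746 0.095     ]
hinge [0.50698172 0.11889004 0.063     ] 0.08534849215570431 6.945444120976404
[[ 0.4812 -0.093   0.046 ]
 [ 0.4526 -0.1959  0.046 ]
 [ 0.4092 -0.1837  0.046 ]
 [ 0.4368 -0.0803  0.046 ]] [ 0.44495686 -0.13822127  0.046     ] [np.float64(0.04614937878261739), np.float64(0.10680716438899464), np.float64(0.0451213904322026), np.float64(0.1069626176913903)]
cart yaw 74.78713742077063
tumb [ 0.33561616 -0.37086698  0.04      ]
salt [0.34641174 0.40838829 0.045     ]
slim [ 0.5681938 -0.3476385  0.03     ]
```

View pics/s1.png

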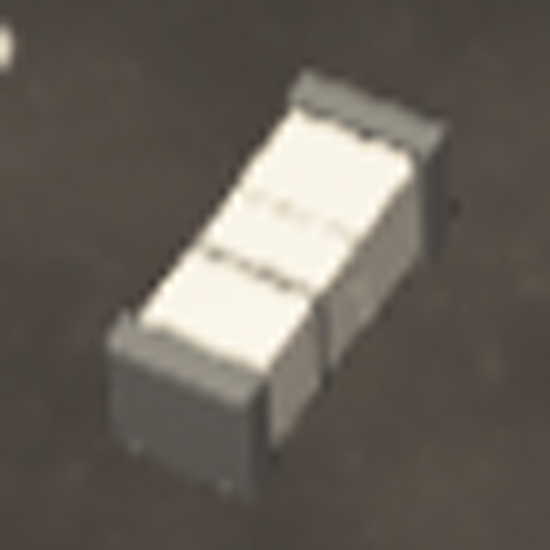

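```bash
cat >> h.py <<'E'
from scipy.spatial.transform import Rotation as Ro
def state():
    o=manip.get_obs();R=Ro.from_quat(o['ee_rot']).as_matrix();return o,np.array(o['position']),R
def down(psi):
    c,s=np.cos(np.radians(psi)),np.sin(np.radians(psi));return np.array([[c,s,0],[s,-c,0],[0,0,-1]])
def plan(wps,vmax=50,wmax=9):
    """wps: (x,y,z,psi_deg[,n]) ; prints rows in tool axes"""
    o,p,R=state();out=[]
    print('from',p.round(4),'psi',round(float(np.degrees(np.arctan2(R[1,0],R[0,0]))),1),'tilt',np.degrees(np.arccos(-R[2,2])).round(2))
    for w in wps:
        g=np.array(w[:3]);G=down(w[3]);d=np.linalg.norm(g-p)*1000
        a=Ro.from_matrix(R.T@G).magnitude()*180/np.pi
        n=w[4] if len(w)>4 else max(1,int(np.ceil(max(d/vmax,a/wmax))))
        for k in range(n):
            f=1/(n-k)
            t=R.T@((g-p)*f)*1000;rv=Ro.from_matrix(R.T@G).as_rotvec()*f*180/np.pi
            t=t.round(0 if n>1 else 1);rv=rv.round(1);out.append([float(x) for x in [*t,*rv]])
            p=p+R@t/1000;R=R@Ro.from_rotvec(np.radians(rv)).as_matrix()
    print(len(out));print('['+','.join('['+','.join('%g'%(x+0.0) for x in r)+']' for r in out)+']')
E
python3 - <<'E'
from h import *
plan([(.40,-.40,.25,0),(.46,-.1,.25,-10),(.44,.13,.25,-13.5)])
E
```

```text
from [ 0.2076 -0.5892  0.2307] psi 19.4 tilt 0.06
18
[[41,-19,-3,0,0,3.2],[40,-21,-3,0,0,3.2],[38,-24,-3,0,0,3.3],[37,-26,-3,0,0,3.2],[35,-27,-4,0,0,3.3],[34,-30,-3,-0.1,0,3.2],[9,-43,0,0,0,1.4],[7,-43,0,0,0,1.4],[6,-43,0,0,0,1.4],[6,-43,0,0,0,1.5],[4,-44,0,0,0,1.4],[3,-44,0,0,0,1.5],[2,-43,0,0,0,1.4],[-12,-45,0,0,0,0.7],[-12,-44,0,0,0,0.7],[-13,-44,0,0,0,0.7],[-14,-44,0,0,0,0.7],[-14,-45,-1,0,0,0.7]]
```

Emit:
{"method": "step_arm", "body": {
  "motion": [
    [41,-19,-3,0,0,3.2],
    [40,-21,-3,0,0,3.2],
    [38,-24,-3,0,0,3.3],
    [37,-26,-3,0,0,3.2],
    [35,-27,-4,0,0,3.3],
    [34,-30,-3,0,0,3.2],
    [9,-43,0,0,0,1.4],
    [7,-43,0,0,0,1.4],
    [6,-43,0,0,0,1.4],
    [6,-43,0,0,0,1.5],
    [4,-44,0,0,0,1.4],
    [3,-44,0,0,0,1.5]
  ]
}}

```text
clock: 1.65
position: [0.4608, -0.1318, 0.2473]
ee_rot: [0.996, -0.086, -0.003, -0.002]
ft_force: [1.4, -0.8, -1.3]
grip_width: 0.996
```

```bash
python3 - <<'E'
from h import *
i=manip.camera_info('wrist');cv2.imwrite('pics/w1.png',manip.camera('wrist'));np.save('w1.npy',np.c_[i['R'],i['t']])
plan([(.40,.10,.24,-13.5)])
E
```

```text
from [ 0.4622 -0.1252  0.2475] psi -9.5 tilt 0.41
5
[[-20,-42,2,-0.1,0.1,0.8],[-20,-42,2,0,0,0.8],[-21,-42,2,-0.1,0.1,0.8],[-21,-42,1,0,0,0.8],[-23,-41,1,-0.1,0.1,0.8]]
```

View pics/w1.png

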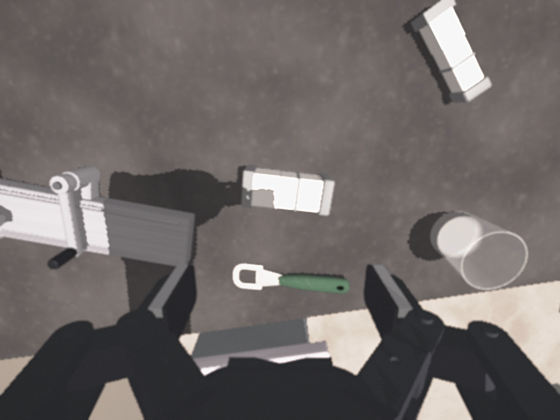

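```bash
python3 - <<'E'
import cv2
t=cv2.imread('pics/w1.png')
cv2.imwrite('pics/w1a.png',cv2.resize(t[155:225,230:345],None,fx=6,fy=6,interpolation=cv2.INTER_CUBIC))
cv2.imwrite('pics/w1b.png',cv2.resize(t[160:275,0:205],None,fx=3.8,fy=3.8,interpolation=cv2.INTER_CUBIC))
E
```

```text
(no output)
```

View pics/w1a.png

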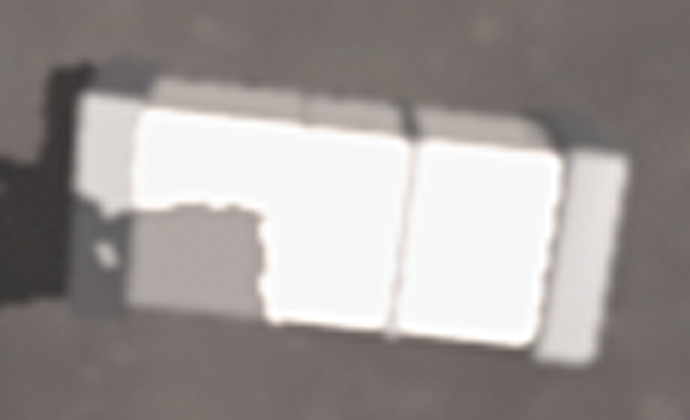

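View pics/w1b.png

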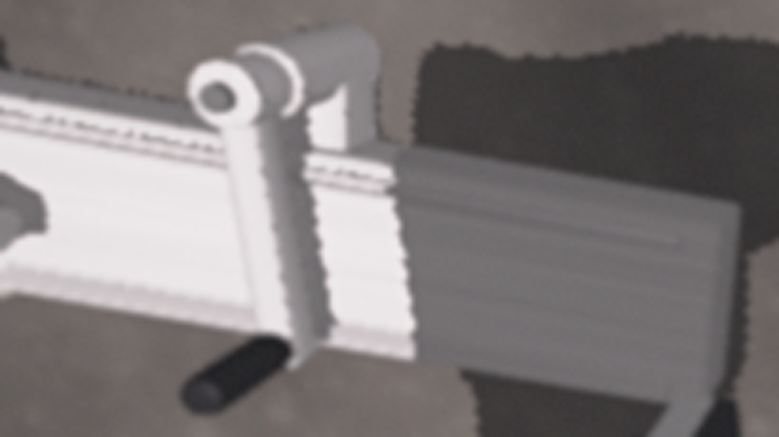

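Emit:
{"method": "step_arm", "body": {
  "motion": [
    [-20,-42,2,0,0,0.8],
    [-20,-42,2,0,0,0.8],
    [-21,-42,2,0,0,0.8],
    [-21,-42,1,0,0,0.8],
    [-23,-41,1,0,0,0.8],
    [0,0,0,0,0,0]
  ],
  "jaw": 30
}}

```text
clock: 2.45
position: [0.3968, 0.108, 0.2404]
ee_rot: [0.993, -0.117, -0.002, -0.002]
ft_force: [0.3, -0.1, 0.5]
grip_width: 0.347
```

```bash
python3 - <<'E'
from h import *
i=manip.camera_info('wrist');cv2.imwrite('pics/w2.png',manip.camera('wrist'));np.save('w2.npy',np.c_[i['R'],i['t']])
o,p,R=state();print(p,o['clock'])
E
```

```text
[0.3973495  0.10610882 0.24032058] 2.5
```

View pics/w2.png

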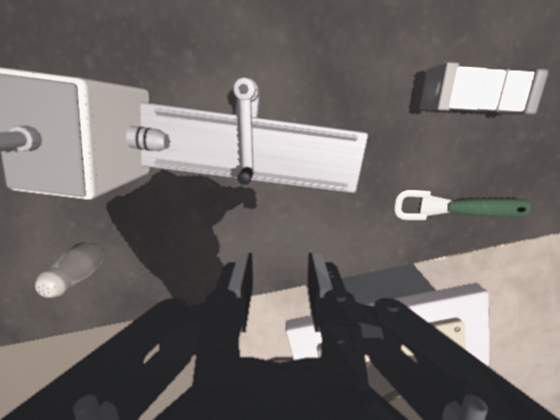

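```bash
python3 - <<'E'
import cv2
t=cv2.imread('pics/w2.png')
cv2.imwrite('pics/w2a.png',cv2.resize(t[55:125,405:555],None,fx=5,fy=5,interpolation=cv2.INTER_CUBIC))
cv2.imwrite('pics/w2b.png',cv2.resize(t[60:205,75:375],None,fx=2.6,fy=2.6,interpolation=cv2.INTER_CUBIC))
E
```

```text
(no output)
```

View pics/w2a.png

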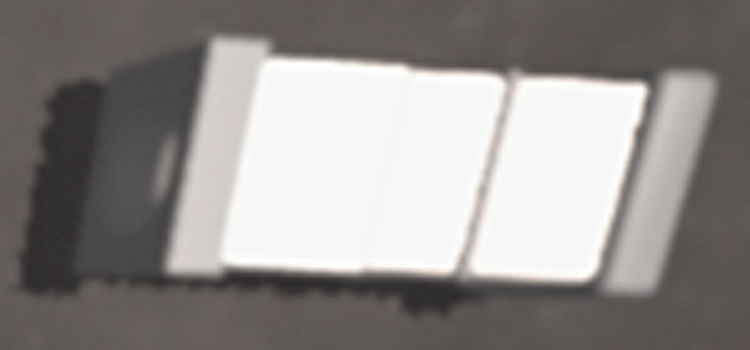

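View pics/w2b.png

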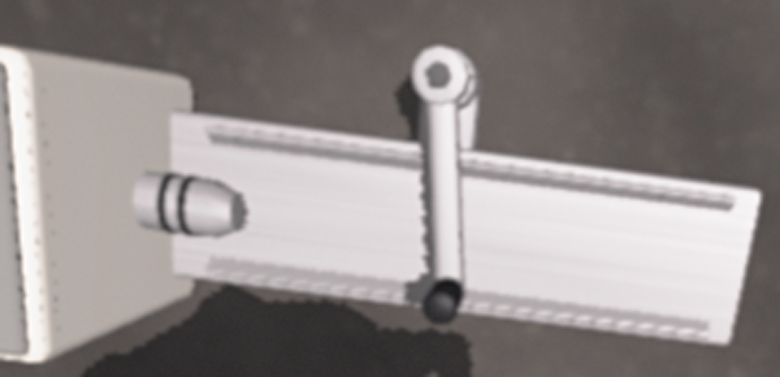

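```bash
cat > m2.py <<'E'
from h import *
def W(n):
    i=dict(manip.camera_info('wrist'));a=np.load(n);i['R']=a[:,:3];i['t']=a[:,3];return i
T=manip.camera_info('top');S=manip.camera_info('scene');W1=W('w1.npy');W2=W('w2.npy')
b=lambda x,y:np.array([75+x/2.6-.3,60+y/2.6-.3])
w1=lambda x,y:np.array([x/3.8-.37,160+y/3.8-.37])
z=.031
obs=[(W2,[-.265,-.037,z],b(760,190)),(W2,[-.265,.037,z],b(728,344)),
(W2,[-.12,-.064,.066],b(438,74)),
(W2,[-.038,0,.053],b(241,214)),
(W2,[0,-.037,z],b(173,113)),(W2,[0,.037,z],b(173,274)),
(W1,[-.265,-.037,z],w1(741,203)),(W1,[-.265,.037,z],w1(710,402))]
q,r=fit(obs,[.489,.2537,1.2137])
if __name__=='__main__':
    print(q,np.degrees(q[2]));print(r.round(1))
    h=tf(q,[-.12,-.064,.063])[0];k=unproj(W2,b(440,306),.095);k1=unproj(W1,w1(203,392),.095);print('hinge',h,'knob',k,k1)
    for kk in(k,k1):print(np.hypot(*(kk-h)[:2]),np.degrees(np.arctan2(kk[1]-h[1],kk[0]-h[0])-q[2])-90)
    a=lambda x,y:np.array([405+x/5-.4,55+y/5-.4]);c=lambda x,y:np.array([230+x/6-.42,155+y/6-.42])
    H=.055;obs=[(W2,[H,.023,.046],a(166,274)),(W2,[H,-.023,.046],a(211,37)),(W2,[-H,-.023,.046],a(716,73)),(W2,[-H,.023,.046],a(656,295)),
    (W1,[H,-.023,.046],c(80,93)),(W1,[-H,-.023,.046],c(627,151)),(W1,[-H,.023,.046],c(598,361)),(W1,[H,.023,.046],c(72,312))]
    cc,r=fit(obs,[.445,-.138,1.3]);print('cart',cc,np.degrees(cc[2]));print(r.round(1))
    cc,r=fit(obs[4:],[.445,-.138,1.3]);print('cart',cc,np.degrees(cc[2]))
E
python3 m2.py
```

```text
[0.48808064 0.25503013 1.21749268] 69.75719206311628
[[ 2.3 -1.7]
 [ 1.9  0. ]
 [ 0.3 -0.1]
 [-0.8 -0.5]
 [-1.  -0.5]
 [ 0.8  1.8]
 [-4.6  4.9]
 [-0.9  1.8]]
hinge [0.50660775 0.12029801 0.063     ] knob [0.42346125 0.13944729 0.095     ] [0.42442912 0.13822397 0.095     ]
0.08532311936985386 7.273295959379823
0.08411103824337644 7.937397776702696
cart [ 0.44625993 -0.13729264  1.29387495] 74.13357413099597
[[-0.4 -0.5]
 [-0.3  0.5]
 [ 1.7 -1.2]
 [ 0.2  0.2]
 [ 0.2  0.1]
 [ 0.6  0. ]
 [-0.6  0.9]
 [-0.9  0.2]]
cart [ 0.44662505 -0.1375828   1.30078583] 74.5295378611851
```

```bash
python3 - <<'E'
from h import *
h=np.array([.5067,.1196])
def P(th,z=.07):
    f=np.radians(159.7+th);return (h[0]+.086*np.cos(f),h[1]+.086*np.sin(f),z,-20.3+th)
plan([P(7.3,.13),P(7.3,.07,)])
E
```

```text
from [0.3973 0.1061 0.2403] psi -13.6 tilt 0.36
5
[[6,-13,37,-0.1,0.1,-0.2],[6,-12,37,-0.1,0.1,-0.2],[6,-13,36,0,0.1,-0.2],[0,0,30,0,0,0],[0,0,30,0,0,0]]
```

Emit:
{"method": "step_arm", "body": {
  "motion": [
    [6,-13,37,-0.1,0.1,-0.2],
    [6,-12,37,-0.1,0.1,-0.2],
    [6,-13,36,0,0.1,-0.2],
    [0,0,0,0,0,0]
  ],
  "jaw": 32
}}

```text
clock: 3.0
position: [0.4264, 0.1343, 0.1276]
ee_rot: [0.993, -0.116, 0.001, 0.0]
ft_force: [0.1, -0.0, 0.8]
grip_width: 0.373
```

```bash
cat > arc.py <<'E'
from h import *
h=np.array([.5067,.1196])
def P(th,z=.07,n=1,r=.086):
    f=np.radians(159.7+th);return (h[0]+r*np.cos(f),h[1]+r*np.sin(f),z,-20.3+th,n)
E
python3 - <<'E'
from arc import *
cv2.imwrite('pics/w3.png',manip.camera('wrist'))
plan([P(7.3,.07,2)])
E
```

```text
from [0.4272 0.1341 0.1291] psi -13.4 tilt 0.23
2
[[-3,-2,30,0,-0.1,-0.2],[-2,-2,29,0,-0.1,-0.2]]
```

View pics/w3.png

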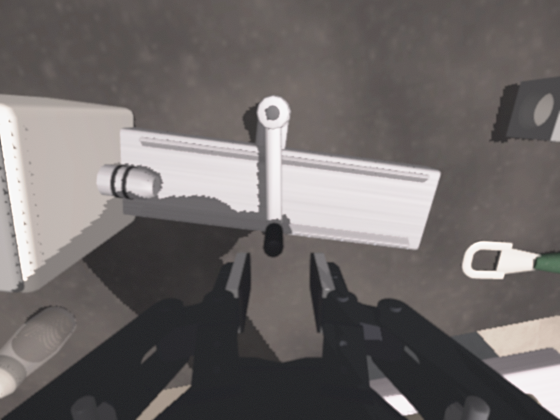

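```bash
python3 - <<'E'
from arc import *
i=manip.camera_info('wrist')
k=unproj(i,[274,248],.095);print(k,h,np.hypot(*(k[:2]-h)))
b=unproj(i,[272,112],.064);print('hinge',b)
E
```

```text
[0.42328286 0.13922713 0.095     ] [0.5067 0.1196] 0.08569506328359763
hinge [0.50767132 0.12060074 0.064     ]
```

Emit:
{"method": "step_arm", "body": {
  "motion": [
    [-3,-2,30,0,-0.1,0],
    [-2,-2,29,0,-0.1,0],
    [0,0,0,0,0,0]
  ]
}}

```text
clock: 3.42
position: [0.427, 0.1361, 0.0736]
ee_rot: [0.993, -0.119, 0.003, 0.0]
ft_force: [-0.0, -0.0, 0.3]
grip_width: 0.373
```

```bash
python3 - <<'E'
from arc import *
plan([P(t) for t in range(16,120,9)])
cv2.imwrite('pics/w4.png',manip.camera('wrist'))
E
```

```text
from [0.427  0.1361 0.0736] psi -13.7 tilt 0.38
12
[[-3.5,11.2,3.6,0,-0.4,-9.4],[1.1,13.5,0,0,0,-9],[1,13.4,0,0,0,-9],[1.1,13.5,0,0,0,-9],[1,13.4,0,0,0,-9],[1.1,13.5,0,0,0,-9],[1,13.4,0,0,0,-9],[1.1,13.5,0,0,0,-9],[1,13.4,0,0,0,-9],[1.1,13.5,0,0,0,-9],[1,13.5,0,0,0,-9],[1.1,13.4,0,0,0,-9]]
```

View pics/w4.png

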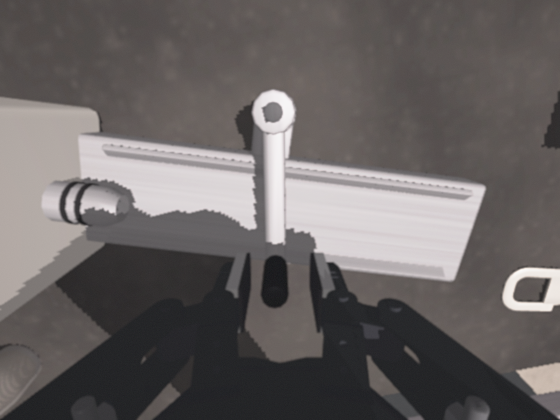

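Emit:
{"method": "step_arm", "body": {
  "motion": [
    [-3.5,11,2,0,0,-9],
    [1,13.5,0,0,0,-9],
    [1,13.5,0,0,0,-9],
    [1,13.5,0,0,0,-9],
    [1,13.5,0,0,0,-9]
  ]
}}

```text
clock: 4.1
position: [0.44, 0.0731, 0.0837]
ee_rot: [0.96, 0.281, 0.01, 0.004]
ft_force: [-0.8, 1.2, -0.5]
grip_width: 0.375
```

```bash
python3 - <<'E'
from arc import *
o,p,R=state();d=p[:2]-h;print(np.hypot(*d),np.degrees(np.arctan2(d[1],d[0]))%360-159.7)
plan([P(t) for t in range(54,118,9)])
E
```

```text
0.08132571254282377 55.152168985510286
from [0.44   0.0731 0.0837] psi 32.7 tilt 1.24
8
[[-5,-1.7,13.6,0.8,-1,-1],[1.1,13.4,-0.1,-0.1,0,-9],[1.1,13.5,0.1,0,0,-9],[1,13.4,0,0,0,-9],[1.1,13.5,0,0,0,-9],[1.1,13.4,0,0,0,-9],[1,13.5,0,0,0,-9],[1.1,13.4,0,0,0,-9]]
```

Emit:
{"method": "step_arm", "body": {
  "motion": [
    [-4,5,10,0.8,-1,-4],
    [0,13,4,0,0,-9],
    [1,13.5,2,0,0,-9],
    [1,13.5,2,0,0,-9]
  ]
}}

```text
clock: 4.6
position: [0.4749, 0.0375, 0.0747]
ee_rot: [0.846, 0.534, 0.003, 0.004]
ft_force: [-0.6, 1.8, -1.0]
grip_width: 0.374
```

```bash
python3 - <<'E'
from arc import *
o,p,R=state();d=p[:2]-h;print(np.hypot(*d),np.degrees(np.arctan2(d[1],d[0]))%360-159.7)
plan([P(t) for t in range(90,119,9)])
E
```

```text
0.08801816301637627 89.0934756103712
from [0.4749 0.0375 0.0747] psi 64.5 tilt 0.57
4
[[2.1,1.2,4.7,0.6,-0.1,-5.2],[1.1,13.4,0,0,0,-9],[1,13.5,0,0,0,-9],[1.1,13.4,0,0,0,-9]]
```

Emit:
{"method": "step_arm", "body": {
  "motion": [
    [2,8,3,0.4,0,-9],
    [1,13.5,2,0,0,-9],
    [1,13.5,2,0,0,-9],
    [1,7,1,0,0,-5],
    [0,0,0,0,0,0]
  ]
}}

```text
clock: 5.22
position: [0.5228, 0.0285, 0.0773]
ee_rot: [0.661, 0.751, 0.002, 0.006]
ft_force: [-0.8, -0.4, 0.2]
grip_width: 0.372
```

```bash
python3 - <<'E'
from arc import *
o,p,R=state();d=p[:2]-h;print(np.hypot(*d),np.degrees(np.arctan2(d[1],d[0]))%360-159.7)
plan([P(118)])
cv2.imwrite('pics/w5.png',manip.camera('wrist'))
E
```

```text
0.09253723861103359 120.31930875605036
from [0.5228 0.0285 0.0773] psi 97.3 tilt 0.73
1
[[6.5,-3.9,7.3,0.6,0.4,-0.4]]
```

View pics/w5.png

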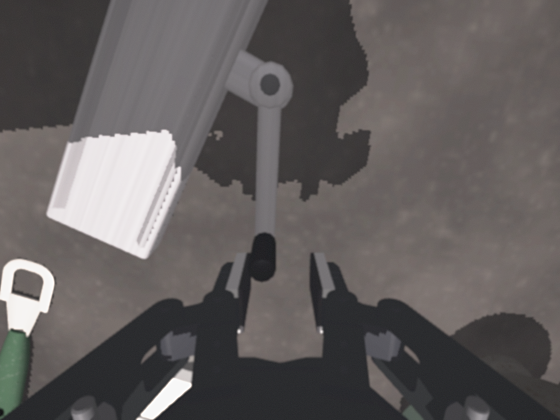

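```bash
python3 - <<'E'
from arc import *
plan([(.5228,.0285,.17,90),(.4464,-.1374,.13,74.4)])
E
```

```text
from [0.5227 0.0284 0.0774] psi 97.2 tilt 0.76
6
[[0,1,-46,0.3,0.2,3.6],[0,0,-47,0.4,0.1,3.6],[-42,-19,10,0,0,3.9],[-43,-16,10,0,0,3.9],[-43,-14,10,0,0,3.9],[-45,-10,11,0,0,3.9]]
```

Emit:
{"method": "step_arm", "body": {
  "motion": [
    [0,1,-46,0.3,0.2,3.6],
    [0,0,-47,0.4,0.1,3.6],
    [-42,-19,10,0,0,3.9],
    [-43,-16,10,0,0,3.9],
    [-43,-14,10,0,0,3.9],
    [-45,-10,11,0,0,3.9],
    [0,0,0,0,0,0]
  ],
  "jaw": 80
}}

```text
clock: 6.15
position: [0.4422, -0.1429, 0.1393]
ee_rot: [0.805, 0.593, 0.002, 0.005]
ft_force: [-0.3, 0.1, 0.4]
grip_width: 0.936
```

```bash
python3 - <<'E'
from arc import *
i=manip.camera_info('wrist');cv2.imwrite('pics/w6.png',manip.camera('wrist'));np.save('w6.npy',np.c_[i['R'],i['t']])
plan([(.4464,-.1374,.07,74.4),(.4464,-.1374,.015,74.4)])
G=tf([.4464,-.1374,np.radians(74.4)],[[.055,.023,.046],[.055,-.023,.046],[-.055,-.023,.046],[-.055,.023,.046]])
print(proj(i,G).round(0))
E
```

```text
from [ 0.4435 -0.141   0.1399] psi 72.9 tilt 0.7
4
[[2,0,35,0.3,0.1,-0.7],[2,1,35,0.4,0.1,-0.8],[0,0,27,0,0,0],[0,0,28,0,0,0]]
[[250. 139.]
 [308. 137.]
 [308. 262.]
 [258. 263.]]
```

View pics/w6.png

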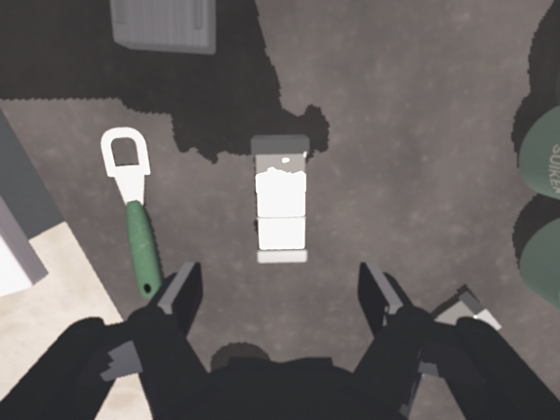

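Emit:
{"method": "step_arm", "body": {
  "motion": [
    [2,0,35,0.3,0.1,-0.7],
    [2,1,35,0.4,0.1,-0.8],
    [0,0,0,0,0,0]
  ]
}}

```text
clock: 6.58
position: [0.4493, -0.1357, 0.072]
ee_rot: [0.796, 0.605, 0.002, 0.002]
ft_force: [0.2, 0.2, 0.7]
grip_width: 0.937
```

```bash
python3 - <<'E'
from arc import *
plan([(.4464,-.1374,.015,74.2)])
E
```

```text
from [ 0.4493 -0.1357  0.072 ] psi 74.5 tilt 0.33
2
[[-1,-1,29,0.2,0,0.2],[-1,-2,28,0.1,0,0.1]]
```

Emit:
{"method": "step_arm", "body": {
  "motion": [
    [-1,-1,29,0.2,0,0.1],
    [-1,-2,27,0.1,0,0],
    [0,0,0,0,0,0],
    [0,0,0,0,0,0]
  ]
}}

```text
clock: 7.08
position: [0.4518, -0.1357, 0.0226]
ee_rot: [0.796, 0.605, 0.003, 0.004]
ft_force: [-0.4, 0.3, 0.7]
grip_width: 0.933
```

```bash
python3 - <<'E'
from arc import *
plan([(.4464,-.1374,.015,74.2)])
print(manip.get_obs()['ft_force'])
E
```

```text
from [ 0.4518 -0.1357  0.0226] psi 74.5 tilt 0.57
1
[[-3,-4.8,7.6,0.6,0,0.3]]
[-0.37471925  0.26215162  0.67277119]
```

Emit:
{"method": "step_arm", "body": {
  "motion": [
    [-3,-5,9,0.6,0,0],
    [-1,-1,2,0,0,0]
  ]
}}

```text
clock: 7.32
position: [0.4461, -0.1386, 0.0133]
ee_rot: [0.796, 0.605, 0.0, 0.001]
ft_force: [0.1, -0.5, 0.2]
grip_width: 0.934
```

```bash
python3 - <<'E'
from arc import *
plan([(.4464,-.1374,.015,74.2)])
E
```

```text
from [ 0.4461 -0.1386  0.0133] psi 74.4 tilt 0.14
1
[[1.3,0,-1.8,0.1,0.1,0.2]]
```

Emit:
{"method": "step_arm", "body": {
  "motion": [
    [1,0,-2,0,0,0],
    [0,0,0,0,0,0],
    [0,0,0,0,0,0],
    [0,0,0,0,0,0],
    [0,0,0,0,0,0],
    [0,0,0,0,0,0]
  ],
  "jaw": 20,
  "force": 45
}}

```text
clock: 8.07
position: [0.4466, -0.1378, 0.0159]
ee_rot: [0.796, 0.605, 0.0, 0.002]
ft_force: [-0.1, -0.7, 0.8]
grip_width: 0.456
```

```bash
python3 - <<'E'
from arc import *
o,p,R=state();print(p,o['ft_force'])
q=[.488,.2545,np.radians(69.7)]
g=tf(q,[-.15,0,0])[0];print(g)
plan([(p[0],p[1],.13,74.2),(g[0],g[1],.13,69.7)])
E
```

```text
[ 0.44660273 -0.13784242  0.01589102] [-0.05997975 -0.65284313  0.84688928]
[0.43595965 0.11381666 0.        ]
from [ 0.4466 -0.1378  0.0159] psi 74.4 tilt 0.18
9
[[0,0,-38,0.1,0,0.1],[0,0,-38,0,0,0.1],[0,0,-38,0.1,0.1,0],[40,-13,0,0,0,0.8],[40,-14,0,0,0,0.7],[39,-14,0,0,0,0.8],[39,-15,0,0,0,0.7],[39,-15,0,0,0,0.8],[39,-15,0,0,0,0.7]]
```

Emit:
{"method": "step_arm", "body": {
  "motion": [
    [0,0,-38,0.1,0,0],
    [0,0,-38,0,0,0],
    [0,0,-38,0,0,0],
    [40,-13,0,0,0,0.8],
    [40,-14,0,0,0,0.7],
    [39,-14,0,0,0,0.8],
    [39,-15,0,0,0,0.7],
    [39,-15,0,0,0,0.8],
    [35,-13,0,0,0,0.7],
    [0,0,0,0,0,0]
  ]
}}

```text
clock: 9.32
position: [0.4333, 0.1166, 0.132]
ee_rot: [0.821, 0.572, -0.001, -0.0]
ft_force: [-0.5, -0.7, -1.3]
grip_width: 0.455
```

```bash
python3 - <<'E'
from arc import *
i=manip.camera_info('wrist');cv2.imwrite('pics/w7.png',manip.camera('wrist'));np.save('w7.npy',np.c_[i['R'],i['t']])
cv2.imwrite('pics/top7.png',cv2.resize(manip.camera('top')[165:275,125:365],None,fx=3.3,fy=3.3,interpolation=cv2.INTER_CUBIC))
q=[.488,.2545,np.radians(69.7)]
g=tf(q,[-.15,0,0])[0]
plan([(g[0],g[1],.07,69.7)])
G=tf(q,[[-.265,-.037,.031],[-.265,.037,.031],[-.038,0,.053],[0,-.037,.031],[0,.037,.031],[0,.052,.134],[0,-.052,.134],[-.12,-.064,.066]])
print(proj(i,G).round(0))
E
```

```text
from [0.4337 0.1136 0.1318] psi 69.5 tilt 0.16
2
[[1,1,31,0,0.1,-0.1],[0,1,31,-0.1,0,-0.1]]
[[320. 320.]
 [246. 320.]
 [285.  68.]
 [336.  15.]
 [234.  15.]
 [155. -70.]
 [421. -70.]
 [371. 188.]]
```

View pics/w7.png

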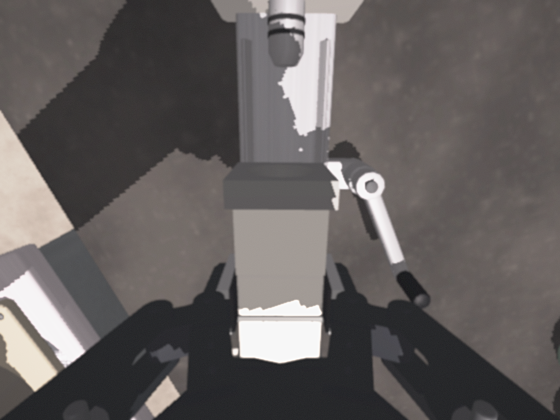

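View pics/top7.png

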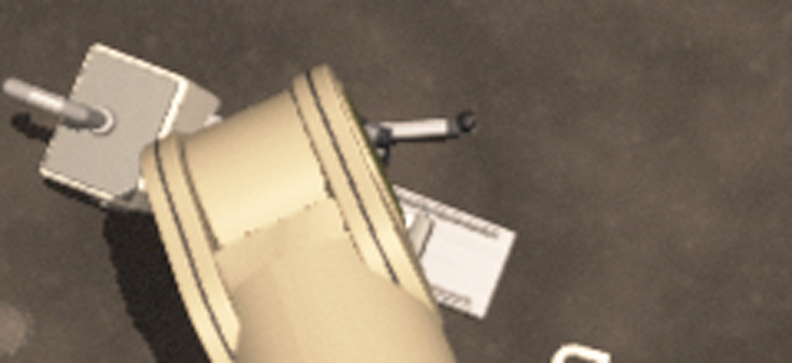

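Emit:
{"method": "step_arm", "body": {
  "motion": [
    [1,1,31,0,0,0],
    [0,1,31,0,0,0],
    [0,0,0,0,0,0]
  ]
}}

```text
clock: 9.8
position: [0.4365, 0.1092, 0.0682]
ee_rot: [0.823, 0.568, -0.002, 0.001]
ft_force: [-0.2, 0.1, -1.0]
grip_width: 0.456
```

```bash
cat > s.py <<'E'
from arc import *
q=[.488,.2545,np.radians(69.7)]
def ins():
    o,p,R=state();c,s=np.cos(q[2]),np.sin(q[2]);d=p[:2]-q[:2];print('stand xy mm',(c*d[0]+s*d[1])*1e3,(-s*d[0]+c*d[1])*1e3,'z',p[2]*1e3,'F',np.array(o['ft_force']).round(1),'clk',o['clock'],'w',o['grip_width']*85.4)
def at(x,y,z,dpsi=0):
    g=tf(q,[x/1e3,y/1e3,0])[0];return (g[0],g[1],z/1e3,69.7+dpsi)
E
python3 -c "
from s import *
ins();plan([at(-150,0,50)])"
```

```text
stand xy mm -154.16500717303546 -2.1316164848327808 z 68.1995914168516 F [-0.2  0.1 -1. ] clk 9.8 w 38.91467066488385
from [0.4365 0.1092 0.0682] psi 69.2 tilt 0.26
1
[[4.2,-2.2,18.2,-0.1,0.3,-0.5]]
```

Emit:
{"method": "step_arm", "body": {
  "motion": [
    [3,-2,10,-0.1,0.2,-0.5],
    [1,-1,6,0,0,0]
  ]
}}

```text
clock: 10.05
position: [0.4364, 0.1132, 0.0532]
ee_rot: [0.821, 0.571, 0.001, 0.001]
ft_force: [0.4, -0.7, -1.6]
grip_width: 0.462
```

```bash
python3 -c "
from s import *
ins();plan([at(-150,0,48)])"
```

```text
stand xy mm -150.43117163938885 -0.6054314530290692 z 53.17553695859678 F [ 0.4 -0.7 -1.6] clk 10.05 w 39.48169054342974
from [0.4364 0.1132 0.0532] psi 69.6 tilt 0.18
1
[[0.4,-0.6,5.2,0.2,0,-0.1]]
```

Emit:
{"method": "step_arm", "body": {
  "motion": [
    [0.5,-0.6,4,0.1,0,0],
    [0,0,3,0,0,0],
    [0,0,2,0,0,0]
  ]
}}

```text
clock: 10.42
position: [0.4365, 0.1139, 0.0457]
ee_rot: [0.821, 0.571, -0.0, 0.002]
ft_force: [-19.7, -7.5, 50.0]
grip_width: 0.462
```

```bash
python3 -c "
from s import *
ins();plan([at(-150,0,46)])
cv2.imwrite('pics/w8.png',manip.camera('wrist'))"
```

```text
stand xy mm -149.69233986039532 -0.4997708206933918 z 45.71561443913792 F [-19.7  -7.5  50. ] clk 10.425 w 39.4907170851882
from [0.4365 0.1139 0.0457] psi 69.6 tilt 0.18
1
[[-0.3,-0.5,-0.3,0.1,0.1,-0.1]]
```

View pics/w8.png

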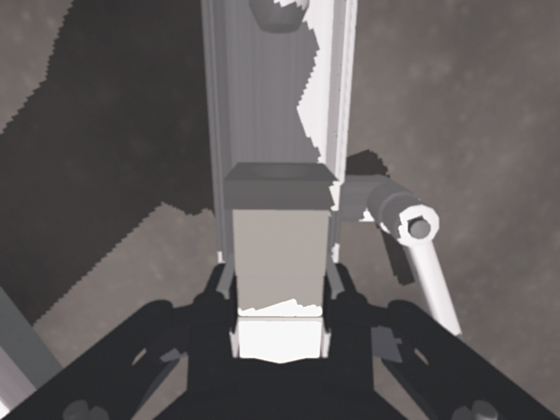

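Emit:
{"method": "step_arm", "body": {
  "motion": [
    [0,-0.5,-1.5,0,0,0],
    [0,0,0,0,0,0]
  ]
}}

```text
clock: 10.72
position: [0.4365, 0.1142, 0.0479]
ee_rot: [0.821, 0.571, 0.0, 0.002]
ft_force: [0.2, -0.4, -1.2]
grip_width: 0.46
```

```bash
python3 -c "
from s import *
ins()"
```

```text
stand xy mm -149.40218443423353 -0.38286623784299784 z 47.91405831048826 F [ 0.2 -0.4 -1.2] clk 10.725 w 39.27868452122366
```

Emit:
{"method": "step_arm", "body": {
  "motion": [
    [0,-0.5,2,0,0,0]
  ]
}}

```text
clock: 10.85
position: [0.4362, 0.1144, 0.0458]
ee_rot: [0.821, 0.571, 0.0, 0.002]
ft_force: [0.4, -2.3, 13.0]
grip_width: 0.459
```

Emit:
{"method": "step_arm", "body": {
  "motion": [
    [0,0,0,0,0,0],
    [0,0,0,0,0,0],
    [0,0,0,0,0,0]
  ],
  "jaw": 62
}}

```text
clock: 11.22
position: [0.4362, 0.1145, 0.0457]
ee_rot: [0.821, 0.571, 0.001, 0.002]
ft_force: [0.5, -0.6, 0.4]
grip_width: 0.726
```

```bash
python3 -c "
from s import *
ins();plan([at(-150,0,110)])"
```

```text
stand xy mm -149.28917103934577 -0.03618643067351823 z 45.65384831075614 F [ 0.5 -0.6  0.4] clk 11.225 w 62.01610508286525
from [0.4362 0.1145 0.0457] psi 69.6 tilt 0.24
2
[[0,0,-32,0.1,0,-0.1],[-1,0,-32,0.1,0.1,0]]
```

Released cleanly. Rise, back off behind the cartridge with the jaws shut.

Emit:
{"method": "step_arm", "body": {
  "motion": [
    [0,0,-32,0.1,0,0],
    [-1,0,-40,0.1,0,0],
    [-45,0,0,0,0,0],
    [-40,0,0,0,0,0],
    [0,0,0,0,0,0]
  ]
}}

```text
clock: 11.85
position: [0.4055, 0.0326, 0.12]
ee_rot: [0.821, 0.571, -0.0, 0.0]
ft_force: [-0.9, 0.6, -0.4]
grip_width: 0.727
```

```bash
python3 -c "
from s import *
ins();plan([at(-245,0,120),at(-245,0,52)])
i=manip.camera_info('wrist');cv2.imwrite('pics/w9.png',manip.camera('wrist'));np.save('w9.npy',np.c_[i['R'],i['t']])
print(proj(i,tf(q,[[-.095,-.023,.076],[-.095,.023,.076],[-.205,-.023,.076],[-.205,.023,.076],[-.265,-.037,.031],[-.265,.037,.031]])).round())"
```

```text
stand xy mm -236.7483851239559 0.3779934705477328 z 120.03059545890171 F [-0.9  0.6 -0.4] clk 11.85 w 62.09935708058998
from [0.4055 0.0326 0.12  ] psi 69.7 tilt 0.05
3
[[-8.3,0.4,0,0,0,0],[0,0,34,0,0,0],[0,0,34,0,0,0]]
[[322.  -5.]
 [238.  -5.]
 [315. 191.]
 [245. 191.]
 [323. 245.]
 [237. 245.]]
```

View pics/w9.png

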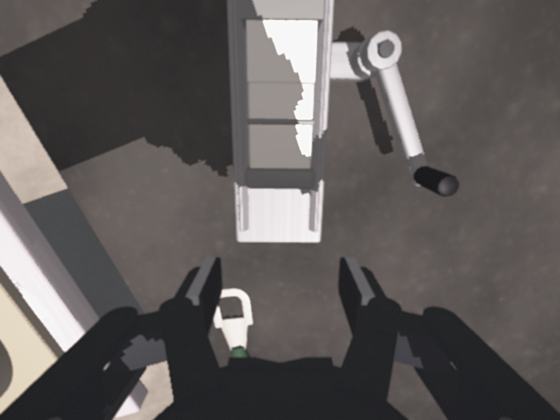

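Emit:
{"method": "step_arm", "body": {
  "motion": [
    [-4,0.5,10,0,0,0],
    [0,0,20,0,0,0],
    [0,0,20,0,0,0],
    [0,0,18,0,0,0],
    [0,0,2,0,0,0]
  ],
  "jaw": 0
}}

```text
clock: 12.52
position: [0.4055, 0.0347, 0.0459]
ee_rot: [0.818, 0.575, 0.001, -0.002]
ft_force: [0.5, 0.1, -0.1]
grip_width: -0.0
```

```bash
python3 -c "
from s import *
ins();plan([at(-225,0,46)])"
```

```text
stand xy mm -234.7258447340959 1.1248319097881403 z 45.85051164509385 F [ 0.5  0.1 -0.1] clk 12.525 w -0.02696159894364049
from [0.4055 0.0347 0.0459] psi 70.2 tilt 0.23
1
[[9.7,1.2,-0.1,-0.1,-0.2,0.5]]
```

Emit:
{"method": "step_arm", "body": {
  "motion": [
    [10,1.2,0,-0.1,-0.2,0.5],
    [10,0,0,0,0,0],
    [12,0,0,0,0,0],
    [12,0,0,0,0,0]
  ]
}}

```text
clock: 13.02
position: [0.4225, 0.0785, 0.0463]
ee_rot: [0.82, 0.572, 0.0, -0.001]
ft_force: [-0.3, -0.3, -0.2]
grip_width: 0.003
```

```bash
python3 -c "
from s import *
ins();plan([at(-165,0,46)])"
```

```text
stand xy mm -187.8207906123333 0.3949370760441065 z 46.25336906864308 F [-0.3 -0.3 -0.2] clk 13.025 w 0.2552062741592447
from [0.4225 0.0785 0.0463] psi 69.8 tilt 0.08
1
[[22.8,0.5,0.3,-0.1,-0.1,0.1]]
```

Emit:
{"method": "step_arm", "body": {
  "motion": [
    [12,0.4,0,0,0,0],
    [12,0,0,0,0,0]
  ]
}}

```text
clock: 13.28
position: [0.4317, 0.1025, 0.0468]
ee_rot: [0.82, 0.573, 0.0, -0.001]
ft_force: [-0.9, -1.0, -1.0]
grip_width: -0.001
```

```bash
python3 -c "
from s import *
ins();plan([at(-140,0,46)])
cv2.imwrite('pics/w10.png',manip.camera('wrist'))"
```

```text
stand xy mm -162.0823255403079 0.07072377528478252 z 46.76262143988891 F [-0.9 -1.  -1. ] clk 13.275 w -0.1005339236160251
from [0.4317 0.1025 0.0468] psi 69.9 tilt 0.08
1
[[22.1,0.2,0.8,0,-0.1,0.2]]
```

View pics/w10.png

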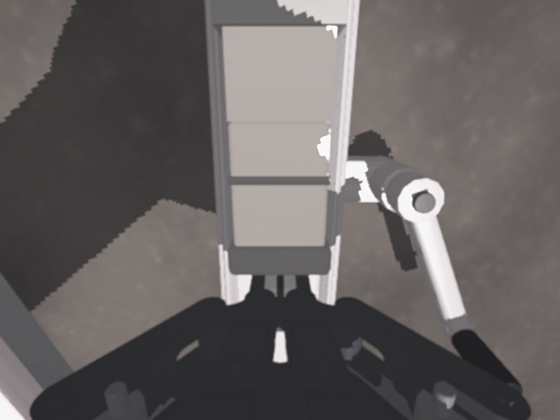

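Emit:
{"method": "step_arm", "body": {
  "motion": [
    [8,0.2,0.8,0,-0.1,0.2],
    [8,0,0,0,0,0],
    [8,0,0,0,0,0]
  ]
}}

```text
clock: 13.7
position: [0.4411, 0.1274, 0.0463]
ee_rot: [0.82, 0.572, 0.0, -0.0]
ft_force: [-0.8, -1.0, 1.7]
grip_width: -0.003
```

```bash
python3 -c "
from s import *
ins();plan([at(-121,0,46)])"
```

```text
stand xy mm -135.46196524502977 -0.12163987829812845 z 46.280869932074474 F [-0.8 -1.   1.7] clk 13.7 w -0.21381758386942087
from [0.4411 0.1274 0.0463] psi 69.7 tilt 0.01
1
[[14.5,-0.1,0.3,0,0,0]]
```

Emit:
{"method": "step_arm", "body": {
  "motion": [
    [6,0,0,0,0,0],
    [5,0,0,0,0,0],
    [3,0,0,0,0,0]
  ]
}}

```text
clock: 14.08
position: [0.4463, 0.1416, 0.0463]
ee_rot: [0.82, 0.572, -0.0, -0.0]
ft_force: [-1.4, -0.5, 0.6]
grip_width: -0.001
```

```bash
python3 -c "
from s import *
ins();plan([at(-121,0,46)])"
```

```text
stand xy mm -120.30059113864561 -0.09120515232319965 z 46.2712898005458 F [-1.4 -0.5  0.6] clk 14.075 w -0.11081302979120305
from [0.4463 0.1416 0.0463] psi 69.8 tilt 0.01
1
[[-0.7,-0.1,0.3,0,0,0.1]]
```

Emit:
{"method": "step_arm", "body": {
  "motion": [
    [3,0,0,0,0,0],
    [2,0,0,0,0,0]
  ]
}}

```text
clock: 14.32
position: [0.4465, 0.1418, 0.0456]
ee_rot: [0.821, 0.571, -0.005, 0.002]
ft_force: [-4.0, -7.6, 6.2]
grip_width: 0.004
```

Emit:
{"method": "step_arm", "body": {
  "motion": [
    [2,0,0,0,0,0]
  ]
}}

```text
clock: 14.45
position: [0.4465, 0.1417, 0.0452]
ee_rot: [0.822, 0.57, -0.006, 0.002]
ft_force: [-4.4, -8.6, 5.4]
grip_width: -0.001
```

```bash
python3 -c "
from s import *
ins()
cv2.imwrite('pics/w11.png',manip.camera('wrist'))"
```

```text
stand xy mm -120.2300829247924 -0.2498203979396929 z 45.233890255888255 F [-4.4 -8.6  5.4] clk 14.45 w -0.0782658943633497
```

View pics/w11.png

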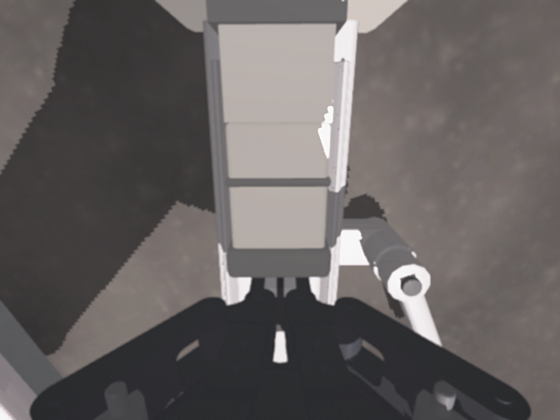

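Emit:
{"method": "step_arm", "body": {
  "motion": [
    [6,0,-1,0,0,0],
    [6,0,-1,0,0,0]
  ]
}}

```text
clock: 14.75
position: [0.4463, 0.1413, 0.0452]
ee_rot: [0.823, 0.567, -0.018, 0.007]
ft_force: [-13.5, -24.1, 15.8]
grip_width: 0.001
```

```bash
python3 -c "
from s import *
ins();plan([at(-150,0,46),at(-150,0,130)])"
```

```text
stand xy mm -120.65382226999283 -0.1310474912853271 z 45.169549673761416 F [-13.5 -24.1  15.8] clk 14.75 w 0.10632604555762279
from [0.4463 0.1413 0.0452] psi 69.1 tilt 2.17
3
[[-29.4,0.2,0.3,-0.5,2.1,-0.6],[0,0,-42,0,0,0],[0,0,-42,0,0,0]]
```

Emit:
{"method": "step_arm", "body": {
  "motion": [
    [-15,0,0,-0.5,2,-0.6],
    [-15,0,0,0,0,0],
    [0,0,-42,0,0,0],
    [0,0,-42,0,0,0],
    [0,0,0,0,0,0]
  ]
}}

```text
clock: 15.38
position: [0.4351, 0.1118, 0.1315]
ee_rot: [0.821, 0.571, -0.001, 0.0]
ft_force: [0.5, -0.3, -0.3]
grip_width: -0.001
```

```bash
python3 -c "
from s import *
ins();print(np.array(manip.get_obs()['joint_pos']).round(2))
i=manip.camera_info('wrist');cv2.imwrite('pics/w12.png',manip.camera('wrist'));np.save('w12.npy',np.c_[i['R'],i['t']])
plan([P(133,.13,5),P(133,.075,1)])
print(proj(i,tf(q,[[-.110,-.023,.076],[-.110,.023,.076],[0,-.023,.076],[0,.023,.076]])).round())
"
```

```text
stand xy mm -152.1433083541045 0.09896726702426917 z 131.53930289812212 F [ 0.5 -0.3 -0.3] clk 15.375 w -0.12377785908938112
[ 0.64  0.13 -1.03  1.98  0.13  1.09 -0.8 ]
from [0.4342 0.1114 0.1301] psi 69.6 tilt 0.24
6
[[-6,25,0,0,0,-8.6],[-10,24,0,-0.1,0,-8.6],[-13,22,0,0,0,-8.6],[-16,19,0,-0.1,0,-8.6],[-19,17,0,0,0.1,-8.7],[0.4,0.3,54.9,0,0,0]]
[[313. 172.]
 [246. 172.]
 [320. -19.]
 [239. -19.]]
```

View pics/w12.png

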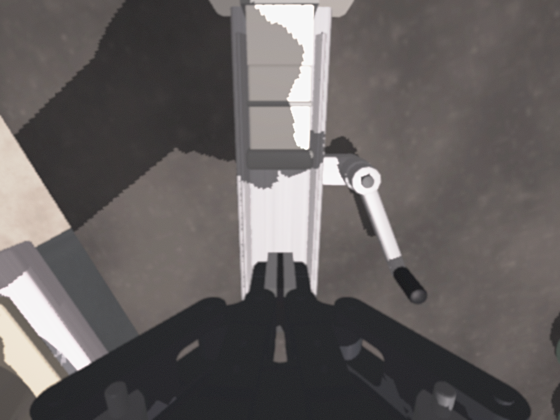

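```bash
python3 -c "
from s import *
i=manip.camera_info('wrist');k=unproj(i,[418,296],.095);d=k[:2]-h;print(k,np.hypot(*d),np.degrees(np.arctan2(d[1],d[0]))%360-159.7)
a=unproj(i,[283,-0],.03)
"
```

```text
[0.5114317  0.03662197 0.095     ] 0.08311282629797327 113.56367404438129
```

Emit:
{"method": "step_arm", "body": {
  "motion": [
    [-6,25,0,0,0,-8.6],
    [-10,24,0,0,0,-8.6],
    [-13,22,0,0,0,-8.6],
    [-16,19,0,0,0,-8.6],
    [-19,17,0,0,0,-8.6],
    [0,0,0,0,0,0]
  ]
}}

```text
clock: 16.18
position: [0.5405, 0.0388, 0.122]
ee_rot: [0.544, 0.839, -0.004, -0.005]
ft_force: [-1.0, 0.2, 0.0]
grip_width: -0.002
```

```bash
python3 -c "
from s import *
ins();plan([P(135,.075,3)])
"
```

```text
stand xy mm -184.11128738151922 -124.06790025091011 z 121.9617269775407 F [-1.   0.2  0. ] clk 16.175 w -0.14934892915887782
from [0.5405 0.0388 0.122 ] psi 114.1 tilt 0.69
3
[[0,1,16,-0.2,-0.1,-0.2],[1,1,15,-0.2,0,-0.2],[0,1,16,-0.3,-0.1,-0.2]]
```

Emit:
{"method": "step_arm", "body": {
  "motion": [
    [0,2,16,-0.2,0,0],
    [1,2,15,-0.2,0,0],
    [0,1,14,-0.3,0,0]
  ]
}}

```text
clock: 16.55
position: [0.5425, 0.0436, 0.0727]
ee_rot: [0.545, 0.839, 0.001, -0.002]
ft_force: [-1.1, -0.7, 0.3]
grip_width: -0.001
```

```bash
python3 -c "
from s import *
ins();plan([P(t,.075) for t in range(126,80,-9)])
"
```

```text
stand xy mm -178.89710118128767 -124.30263631578609 z 72.69598588735026 F [-1.1 -0.7  0.3] clk 16.55 w -0.050606515794363226
from [0.5425 0.0436 0.0727] psi 114.0 tilt 0.25
6
[[-1.1,-14.2,-2.3,0,-0.2,8.3],[1.1,-13.5,0,0,0,9],[1,-13.4,0,0,0,9],[1.1,-13.5,0,0,0,9],[1.1,-13.4,0,-0.1,0,9],[1,-13.5,0,0,0,9]]
```

Emit:
{"method": "step_arm", "body": {
  "motion": [
    [-1,-14,-2,0,0,8.3],
    [1,-13.5,0,0,0,9],
    [1,-13.5,0,0,0,9],
    [1,-13.5,0,0,0,9]
  ]
}}

```text
clock: 17.05
position: [0.4876, 0.0366, 0.0709]
ee_rot: [0.779, 0.627, 0.001, -0.003]
ft_force: [2.8, 1.5, 0.9]
grip_width: -0.0
```

```bash
cat > pol.py <<'E'
from s import *
def pol():
    o,p,R=state();d=p[:2]-h;th=np.degrees(np.arctan2(d[1],d[0]))%360-159.7;print('r',np.hypot(*d),'th',th,'z',p[2],o['ft_force'].round(1),o['clock']);return th
E
python3 -c "
from pol import *
t=pol();plan([P(x,.075) for x in np.arange(t-9,t-50,-9)])
"
```

```text
r 0.08518481888208194 th 97.36534476948356 z 0.07086357111775612 [2.8 1.5 0.9] 17.05
from [0.4876 0.0366 0.0709] psi 77.7 tilt 0.35
5
[[0.4,-13.5,-4.1,-0.2,-0.3,9.6],[1.1,-13.4,0,0,0,9],[1,-13.5,0,0,0,9],[1.1,-13.4,0,0,0,9],[1,-13.5,0,0,0,9]]
```

Emit:
{"method": "step_arm", "body": {
  "motion": [
    [0.5,-13.5,-4,0,-0.3,9.5],
    [1,-13.5,-1,0,0,9],
    [1,-13.5,-1,0,0,9],
    [1,-13.5,-1,0,0,9]
  ]
}}

```text
clock: 17.55
position: [0.4395, 0.0633, 0.0757]
ee_rot: [0.94, 0.34, -0.001, 0.0]
ft_force: [1.8, -0.1, -0.5]
grip_width: 0.003
```

```bash
python3 -c "
from pol import *
t=pol();plan([P(x,.075) for x in np.arange(t-9,t-50,-9)])
cv2.imwrite('pics/w13.png',manip.camera('wrist'))"
```

```text
r 0.0876880857107659 th 60.27476300771312 z 0.07569684509153352 [ 1.8 -0.1 -0.5] 17.55
from [0.4395 0.0633 0.0757] psi 39.8 tilt 0.13
5
[[2.7,-13.5,0.7,0,0.1,8.8],[1.1,-13.4,0,0,0,9],[1,-13.5,0,0,0,9],[1.1,-13.4,0,0,0,9],[1.1,-13.5,0,0,0,9]]
```

View pics/w13.png

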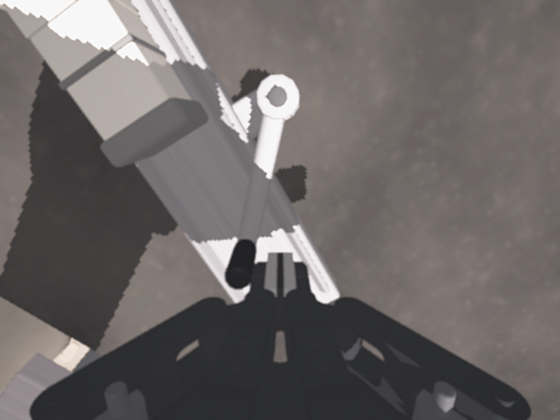

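Emit:
{"method": "step_arm", "body": {
  "motion": [
    [2.5,-13.5,0,0,0,8.8],
    [1,-13.5,0,0,0,9],
    [1,-13.5,0,0,0,9]
  ]
}}

```text
clock: 17.98
position: [0.4213, 0.1009, 0.0744]
ee_rot: [0.994, 0.106, -0.001, 0.002]
ft_force: [1.2, -1.0, 0.8]
grip_width: -0.002
```

```bash
python3 -c "
from pol import *
t=pol();plan([P(x,.075) for x in [t-5,t-10,t-15,t-20]])"
```

```text
r 0.08739183596268842 th 32.642914343216546 z 0.07442059114829076 [ 1.2 -1.   0.8] 17.975
from [0.4213 0.1009 0.0744] psi 12.2 tilt 0.22
4
[[1.7,-7.5,-0.6,0.2,0.1,4.8],[0.3,-7.5,0,0,0,5],[0.4,-7.5,0,0,0,5],[0.3,-7.5,0,0,0,5]]
```

Emit:
{"method": "step_arm", "body": {
  "motion": [
    [1.5,-7.5,-0.5,0.2,0,5],
    [0.3,-7.5,0,0,0,5],
    [0.3,-3,0,0,0,2.5]
  ]
}}

```text
clock: 18.35
position: [0.4199, 0.1192, 0.0733]
ee_rot: [1.0, -0.003, -0.001, 0.001]
ft_force: [-0.4, -1.2, 0.5]
grip_width: -0.002
```

```bash
python3 -c "
from pol import *
t=pol();plan([P(x,.075) for x in [t-2,t-4]])
i=manip.camera_info('wrist');cv2.imwrite('pics/w14.png',manip.camera('wrist'));np.save('w14.npy',np.c_[i['R'],i['t']])"
```

```text
r 0.08677985562126414 th 20.591617007685272 z 0.07333796094771217 [-0.4 -1.2  0.5] 18.35
from [0.4199 0.1192 0.0733] psi -0.3 tilt 0.18
2
[[0.8,-3,-1.7,0.1,0.1,1.4],[0,-3,0,0,0,2]]
```

View pics/w14.png

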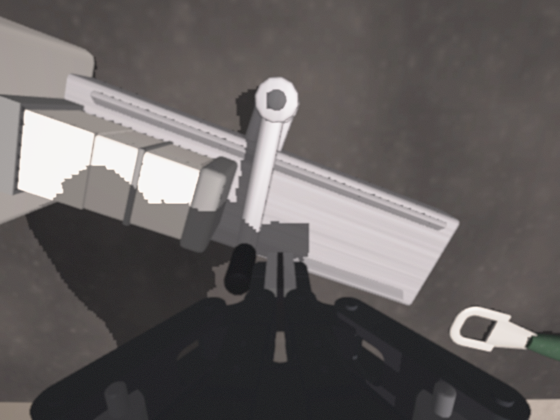

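Emit:
{"method": "step_arm", "body": {
  "motion": [
    [0.5,-3,-1.5,0,0,2],
    [0,-3,0,0,0,2],
    [0,-2.5,0,0,0,1.5]
  ]
}}

```text
clock: 18.77
position: [0.4202, 0.1268, 0.0734]
ee_rot: [0.999, -0.049, -0.002, 0.002]
ft_force: [-0.5, -0.8, 0.8]
grip_width: -0.004
```

```bash
python3 -c "
from pol import *
t=pol()"
```

```text
r 0.0868421346050134 th 15.52660497848575 z 0.07336836246688407 [-0.5 -0.8  0.8] 18.775
```

Emit:
{"method": "step_arm", "body": {
  "motion": [
    [0,-2,0,0,0,1.3],
    [0,-1.5,0,0,0,1]
  ]
}}

```text
clock: 19.02
position: [0.4205, 0.1302, 0.073]
ee_rot: [0.998, -0.069, -0.002, 0.002]
ft_force: [-0.3, -1.8, -0.2]
grip_width: -0.001
```

Emit:
{"method": "step_arm", "body": {
  "motion": [
    [0,-1.5,0,0,0,0]
  ]
}}

```text
clock: 19.15
position: [0.4207, 0.1312, 0.073]
ee_rot: [0.998, -0.069, -0.002, 0.003]
ft_force: [-0.1, -5.7, 3.3]
grip_width: 0.0
```

```bash
python3 -c "
from pol import *
t=pol()
i=manip.camera_info('wrist');cv2.imwrite('pics/w15.png',manip.camera('wrist'));np.save('w15.npy',np.c_[i['R'],i['t']])"
```

```text
r 0.08680065719507812 th 12.629546214137747 z 0.07295504406315391 [-0.1 -5.7  3.3] 19.15
```

View pics/w15.png

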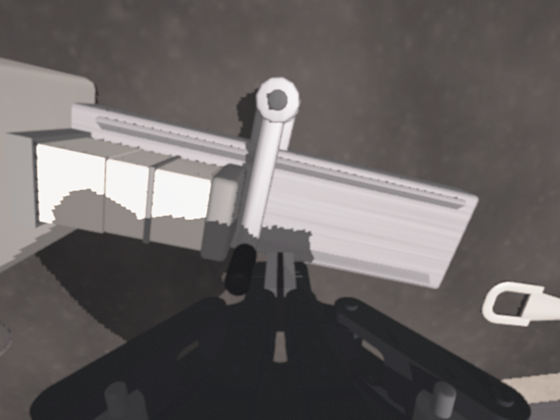

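Emit:
{"method": "step_arm", "body": {
  "motion": [
    [0,-3,0,0,0,0],
    [0,-2,0,0,0,0]
  ]
}}

```text
clock: 19.45
position: [0.4207, 0.1313, 0.0726]
ee_rot: [0.997, -0.07, -0.003, 0.006]
ft_force: [-2.3, -9.4, 9.3]
grip_width: -0.0
```

```bash
python3 -c "
from pol import *
t=pol()"
```

```text
r 0.08675637017532345 th 12.572520827964865 z 0.07262612800763465 [-2.3 -9.4  9.3] 19.45
```

Emit:
{"method": "step_arm", "body": {
  "motion": [
    [0,8,0,0.3,0,0],
    [0,10,0,0,0,0],
    [0,0,-45,0,0,0],
    [0,0,-50,0,0,0],
    [0,45,-20,0,0,0],
    [0,50,-10,0,0,0],
    [0,50,0,0,0,0],
    [0,50,0,0,0,0],
    [0,0,0,0,0,0],
    [0,0,0,0,0,0]
  ]
}}

```text
clock: 20.7
position: [0.3906, -0.0861, 0.2034]
ee_rot: [0.998, -0.068, -0.0, 0.002]
ft_force: [0.7, -0.1, 0.1]
grip_width: 0.002
```

```bash
python3 -c "
from s import *
ins()
t=manip.camera('top');cv2.imwrite('pics/top16f.png',t);cv2.imwrite('pics/top16.png',cv2.resize(t[165:275,125:365],None,fx=3.3,fy=3.3,interpolation=cv2.INTER_CUBIC))
s=manip.camera('scene');cv2.imwrite('pics/sc16.png',cv2.resize(s[110:260,220:330],None,fx=4,fy=4,interpolation=cv2.INTER_CUBIC))
i=manip.camera_info('wrist');w=manip.camera('wrist');cv2.imwrite('pics/w16.png',w);np.save('w16.npy',np.c_[i['R'],i['t']])
T=manip.camera_info('top');k=lambda G:(proj(T,tf(q,G))-[125,165])*3.3
print(k([[-.11,-.023,.076],[-.11,.023,.076],[0,0,.076],[-.12,.022,.095],[-.12,-.064,.063]]).round())
"
```

```text
stand xy mm -353.23827466925695 -26.80697376248274 z 203.44605701955834 F [ 0.7 -0.1  0.1] clk 20.7 w 0.1968376558154794
[[322. 173.]
 [300. 230.]
 [178. 151.]
 [310. 232.]
 [355. 130.]]
```

View pics/top16.png

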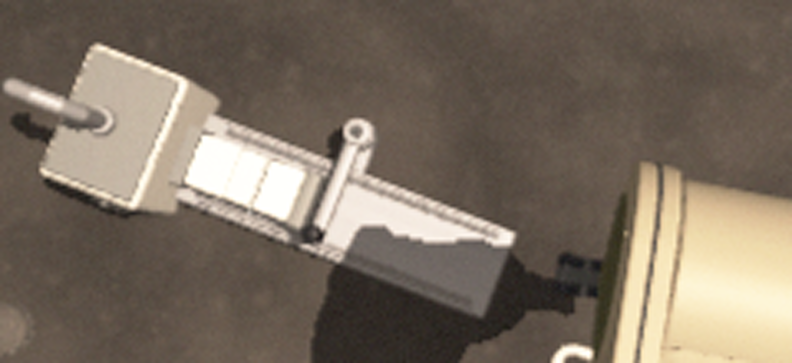

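View pics/sc16.png

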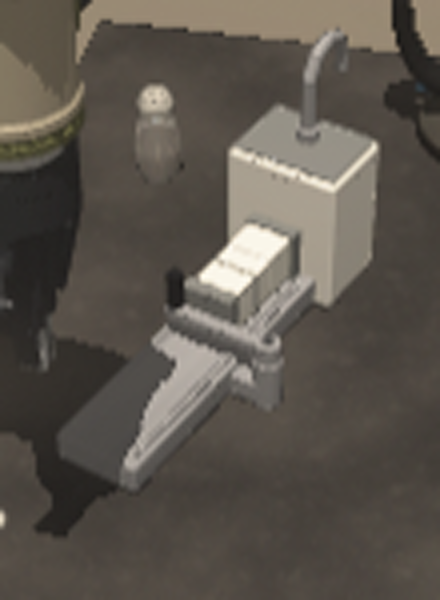

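View pics/w16.png

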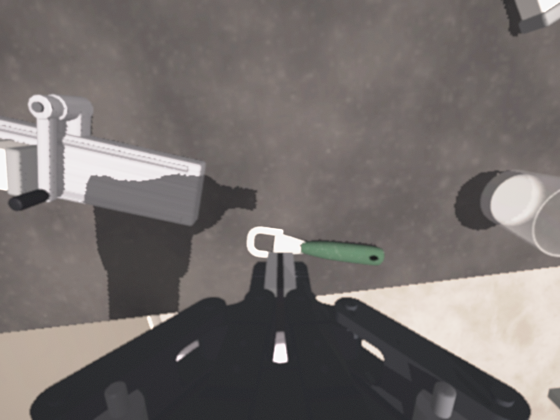

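View pics/top16f.png

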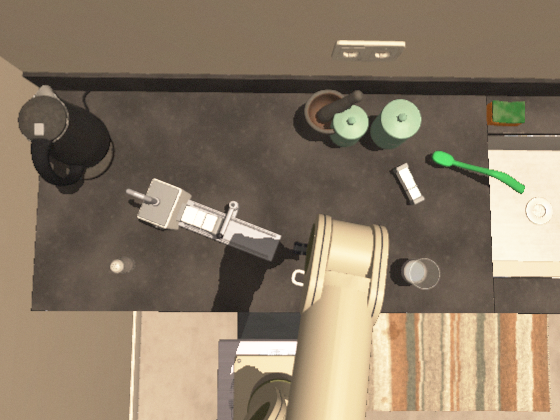

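```bash
python3 -c "
from s import *
print(manip.hand_in())"
```

```text
the job is handed in; nothing more can be done
None
```

The thick cartridge is on the port with the retaining arm closed behind it. I handed the job in at about 21 s of the 69 s allowed.

**What I did:**
1. Swung the retaining arm open to about 1.98 rad.
2. Laid the cartridge in the cradle, socket towards the port and mouth about 95 mm from the shoulder, and released it.
3. Pushed it along with closed fingers until it stopped.
4. Pushed the arm shut by its knob until it stopped, then backed the gripper well clear.

**Last checks:**
- **Cartridge home:** it stopped where a fully home cartridge should and did not move further under about 28 N along the cradle. In the overhead picture its back end matches the predicted home position to within a pixel or so.
- **Arm closed:** it held against about 9 N at the stop. The knob appears about 1 pixel (roughly 2 mm, or 1–2°) from its predicted closed position, which is within the camera error, so the pictures alone do not prove exactly 0.
- **Bystanders:** the slim cartridge, glass and salt shaker look unmoved in the overhead picture.

While laying the cartridge down I pressed it onto the cradle with about 54 N at the wrist for a moment (limit 120 N), because I went slightly too low. I eased off before letting go. This went through the gripped cartridge, and I saw no contact by the arm or gripper body.

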